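# Snap the flour scoop onto its bin loop

## Task

Pick up the flour scoop and snap the hook on its end onto the steel loop in front of the flour bin: press the gate against the loop's front leg until it passes and the gate springs shut, then press on gently until you feel the leg against the back of the hook. Lay the scoop down flat just there, with the leg still deep in the hook, and let go. Do not press on the loop harder than 25 N, and leave the other things on the counter where they are.

Things in the scene. Friction and masses are not known exactly. Their poses are not given: they have to be found in the camera images.
- scoop: Loose steel flour scoop, 240 mm long, about 0.17 kg. Origin: centre of its grip, 20 mm above the counter when lying; +x runs along the grip to the hook end, z up. Grip: grey bar 88 mm long (x), 16 wide (y), 24 high (8 to 32 mm above the counter), to be pinched across y. Open scoop pan from x = -43 to -138 mm, 60 wide, 34 high.
- hook_back (a point): On the scoop, at x = 63, y = -5 mm of it, 6 mm above the counter: inner face of the hook's back wall. The hook is a flat frame lying 0 to 12 mm above the counter, 43 mm wide; two arms 7 mm wide (inner faces at scoop y = +-14.5) run from the back wall to x = 103; the gate closes the far end. The leg seats here: its axis then 4 mm ahead of this point.
- mouth (a point): On the scoop, at x = 101, y = -5 mm of it, 14 mm below its origin (6 mm above the counter): middle of the way in through the gate; axes as the scoop. The leg must meet the gate within 3 mm in y of this point (-y of it is the fixed nose, +y the gate's hinge). Gate snaps shut once the leg's axis is about 26 mm inside (-x) of it; leg seats on the back wall at 34 mm.
- gate (a joint): Angle of the sprung gate, rad: 0 shut (cannot open outward), up to 1.3 swung into the hook. A dark steel finger 5 mm thick, 28 mm long, hinged on the +y arm at scoop x = 101, y = 16 mm. It starts to give at about 3 N and lets the leg pass at 5 to 8 N.
- bracket: Fixed flour bin (160 x 180 mm, 146 high, white, grey lid; wall at x = 105 mm) with a foot plate before it (4 mm thick, 45 wide, from x = -30 mm) that carries the upright steel loop. Origin: on the counter, mid place of the loop's front leg; +x to the bin, z up. The hook goes on along +x, scoop's x along this x, level, lifted clear of the plate.
- slot (a point): On the bracket's origin axis, at the plate's top (4 mm up). The loop is an inverted U of 8 mm round steel, 59 mm high, legs 60 mm apart along x. It is clamped in a slot: its front leg stands at y = 0 but up to 8 mm either way along x from this point; this is not measured and must be felt. The loop does not give way.
- mixbowl: Steel mixing bowl, 160 mm across, 85 mm high; bystander. Origin under its centre.
- eggbowl: White bowl, 90 mm across, 42 mm high; bystander. Origin under its centre.
- cup: Steel measuring cup, 60 mm across, 50 mm high; bystander. Origin under its centre.
- jar: Glass spice jar with wooden cap, 52 mm across, 105 mm high; bystander. Origin under its centre.
- tin: Small tin, 56 mm across, 60 mm high; bystander. Origin under its centre.
- brush: Wooden pastry brush lying on the counter; bystander. x along it.
Things that resemble listed ones, but are neither listed nor needed, are in the scene too. Leave any yellow look-alike of the scoop alone.

How it is judged:
By the outcome, as a careful person would: the job done as asked, in the order asked, and still so for the second after the job is handed in, with the robot touching nothing.
It also fails if it takes over 51 s, if anything falls off the work surface, if the arm or the gripper's body presses on something with over 40 N, if the wrist force passes 120 N, or if a joint passes its speed limit or range.

## Robot

A 6-joint arm with a two-finger parallel gripper is mounted at the origin on the work surface. World frame = base frame: x ahead of the robot, y to its left, z up, the work surface at z = 0. Lengths are in m, angles in rad, forces in N, time in s.
With the tool pointing down it reaches from about 0.35 to 0.975 m from the base axis. Payload 4.9 kg.
Tool frame: the origin (TCP) lies at the very end of the fingers, on their centre line; the grasp point (between the pads) lies 19 mm behind it; x points along the fingers, y is the direction in which the jaws open and shut, and the axes are right-handed (so a half turn about x gives the same grasp; the last joint's range is limited). The gripper opens to 85 mm and grips with 20 to 120 N. Pads are 22 mm wide; open, the fingers measure 114 mm over their backs; the gripper's body (76 mm by 85 mm) begins 54 mm behind the grasp point. The pads swing forward as they close: fully open they stand 13 mm farther back than shut.
Start: joints at [1.117, 0.053, 1.613, -0, 1.476, -0.119], TCP at [0.205, 0.59, 0.231] pointing down, gripper open.
Joint ranges: [-3.01, 3.01], [-1.01, 2.22], [0.06, 2.58], [-1.02, 4.17], [0.09, 2.62], [-3.14, 3.14]. Speed limits (rad/s): [2.57, 2.57, 3.14, 3.14, 3.14, 3.14].

## Interface

Orientations are given as a rotation vector (axis times angle).
In Python, from station import ctrl gives the robot as it stands. The module is installed in compiled form; this text tells all that it offers.
- The arm moves only by the shell command python3 -m handwheel 'ROWS' [FORCE]. ROWS is JSON, one flat list of numbers, 7 for each row, row after row: the opening, from 0 (shut) to 1 (fully open), then the shift along the tool's x, y, z in m, then the turn, a rotation vector about the tool's x, y, z in degrees. A call has 1 to 12 rows; each row is the pose to reach, as a shift and turn from the pose commanded when the call began, along the tool's axes at that moment; what a row does not reach only later rows make up. A row lasts 1/12 s, in which the tool goes at most 41.7 mm and 7.16 degrees, less where a joint would pass 70% of its speed; a pose out of reach is approached as far as the arm can. A call with a gripper value outside its range is refused whole. The fingers move at their own pace and stop on an object; FORCE is the grip in N (left out, the last holds). Time passes only in rows, so rows that repeat a pose let the fingers close. It gives the time, the measured TCP pose, the force and the opening at its end, in the units of the state.
- ctrl.get_obs(): the state, without advancing time (a new reading comes with each control period).
- ctrl.get_image(name): name is "scene" or "top" or "wrist"; returns (picture, depth): 400x640x3 uint8, blue, green, red; 400x640 float32, m along the optical axis (not along the pixel's ray), 0 where there is no reading.
- ctrl.camera_params(name): a dict with "fov_y" (degrees; the focal length in pixels is half the picture's height over the tangent of half this angle, whatever the lens; pixels are square), "cx", "cy" (the principal point, pixels), "R" (3x3) and "t" (3): a world point X has camera coordinates R X + t; the wrist camera has in their place "hand_eye" (4x4, takes a point from camera to tool coordinates, whose origin is the TCP and whose axes are the tool frame's). Camera axes: x right, y down, z forward; pixel columns grow to the right and rows downward; lengths in m; the calibration is good to about 2 mm. A picture is of the moment at which its call begins: read the wrist's pose just before it. camera_params takes no time and is no camera call.
- ctrl.finish_job(): hands the job in, once; it reports no verdict.
The state is a dict: "t": time; "q": joint angles; "dq": joint speeds; "effort": joint torques, N m; "tool_pos": TCP position; "tool_rot": TCP orientation; "contact_force": force on the tool from outside, world axes, zero at the start; "wrist_torque": the same for the moment, N m; "opening": finger opening in m.
Only numpy, scipy, OpenCV 4.12 (cv2) and the standard library are available. Lean on these libraries where they do the work, as an engineer would, in place of code of your own. Each camera call takes 0.05 s, during which the arm holds its last target.

## Working session

There is one attempt and no reset: what is moved stays moved. The work goes in short steps, Python scripts to look and compute and a shell command to move; the robot and the scene stay as the last step left them, time stands still between calls to the robot, and variables do not carry over. Pictures are saved under pics/ and viewed, and the job is handed in when it is done.

```bash
mkdir -p pics; ls
cat > h.py <<'E'
import numpy as np, cv2
from station import ctrl
from scipy.spatial.transform import Rotation as R
def f(p): return 200/np.tan(np.radians(p['fov_y'])/2)
def cloud(name):
    o=ctrl.get_obs(); im,d=ctrl.get_image(name); p=ctrl.camera_params(name); F=f(p)
    v,u=np.mgrid[0:400,0:640]
    c=np.stack([(u-p['cx'])/F*d,(v-p['cy'])/F*d,d],-1)
    if 'R' in p: w=(c-np.array(p['t']))@np.array(p['R'])
    else:
        T=np.array(p['hand_eye']); w=c@T[:3,:3].T+T[:3,3]
        w=w@R.from_rotvec(o['tool_rot']).as_matrix().T+np.array(o['tool_pos'])
    w[d==0]=np.nan
    return im,d,w
E
python3 - <<'E'
from h import *
print(ctrl.get_obs())
for n in ['scene','top','wrist']:
    im,d,w=cloud(n); cv2.imwrite(f'pics/{n}0.png',im); np.savez(f'{n}0.npz',im=im,d=d,w=w)
    print(n,{k:v for k,v in ctrl.camera_params(n).items()})
E
```

```text
pics
{'t': 0.0, 'q': array([ 1.11701340e+00,  5.33565109e-02,  1.61429434e+00, -1.13019091e-05,
        1.47598838e+00, -1.18984320e-01]), 'dq': array([-0.00021555,  0.0013511 , -0.00040945,  0.00016611, -0.00194149,
       -0.0006957 ]), 'effort': array([-2.90627404e-04, -3.93690956e+01, -3.70175529e+01, -1.74523120e-04,
        7.05780520e-03, -1.93313508e-05]), 'tool_pos': array([0.20508132, 0.5897386 , 0.23006303]), 'tool_rot': array([ 0.2611972 ,  1.55535005, -0.26429811]), 'contact_force': array([ 0.74642137, -0.37284208,  0.33512288]), 'wrist_torque': array([-0.03679431, -0.01668795, -0.05875923]), 'opening': 0.08559087188355896}
scene {'fov_y': 49.704748045279125, 'cx': 316.2526658500112, 'cy': 202.72563755812283, 'R': array([[-0.52036094,  0.85385816,  0.01227706],
       [ 0.56106051,  0.35269091, -0.74887931],
       [-0.64376672, -0.38279937, -0.66259267]]), 't': array([ 0.34142732, -0.23477621,  1.5332441 ])}
top {'fov_y': 53.03463291719948, 'cx': 310.81036111915796, 'cy': 201.96795513199493, 'R': array([[ 0.0272266 , -0.99925915,  0.02720059],
       [-0.99646664, -0.02929321, -0.07871558],
       [ 0.07945406, -0.02496132, -0.99652596]]), 't': array([-0.11815954,  0.55359054,  1.04731959])}
wrist {'fov_y': 66.04783214899996, 'cx': 318.8910601809709, 'cy': 199.7340437434307, 'hand_eye': array([[ 4.51702442e-04, -2.89384485e-01,  9.57212837e-01,
        -1.43249844e-01],
       [ 9.99999755e-01,  6.42669077e-04, -2.77601658e-04,
         2.27625719e-03],
       [-5.34837478e-04,  9.57212728e-01,  2.89384704e-01,
        -7.37427682e-02],
       [ 0.00000000e+00,  0.00000000e+00,  0.00000000e+00,
         1.00000000e+00]])}
```

View pics/top0.png

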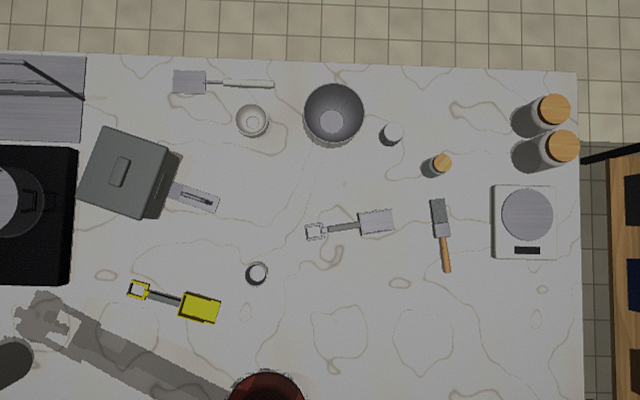

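View pics/scene0.png

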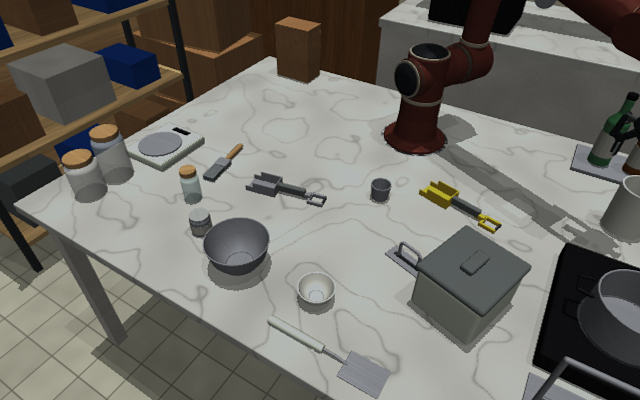

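View pics/wrist0.png

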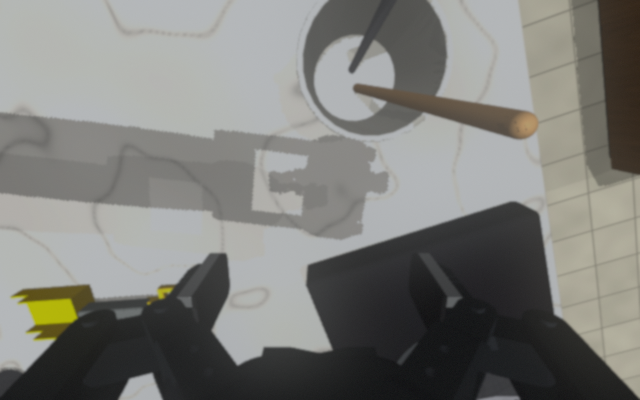

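The top view shows the steel scoop: pan at (376,222), grip about (343,227), hook (315,231). The loop plate is at about (195,197), with the bin at (128,172). Next I'll zoom in and measure.

Run:
```python
from h import *
z=np.load('top0.npz'); im,w=z['im'],z['w']
cv2.imwrite('pics/z1.png',cv2.resize(im[195:250,295:405],None,fx=7,fy=7,interpolation=cv2.INTER_NEAREST))
cv2.imwrite('pics/z2.png',cv2.resize(im[115:225,70:230],None,fx=5,fy=5,interpolation=cv2.INTER_NEAREST))
for n in ['top','scene']:
    z=np.load(n+'0.npz'); w=z['w']; im=z['im']
    h=w[...,2]
    # scoop region
    s=(np.abs(w[...,0]-0.5)<0.15)
    if n=='top':
        for (v,u) in [(227,343),(231,315),(222,376),(230,307),(195,215),(193,180),(199,200),(195,190),(197,195),(240,300)]: print(u,v,w[v,u].round(4))
```

```text
343 227 [ 0.4922 -0.1891  0.0316]
315 231 [ 0.4798 -0.1163  0.0058]
376 222 [ 0.5088 -0.2819  0.0037]
307 230 [ 0.482  -0.0947  0.0011]
215 195 [ 0.57    0.1579 -0.0008]
180 193 [0.568  0.2374 0.0493]
200 199 [0.5531 0.1827 0.0595]
190 195 [0.5627 0.2087 0.0592]
195 197 [0.5579 0.1956 0.0598]
300 240 [ 0.4545 -0.0766  0.001 ]
```

View pics/z1.png

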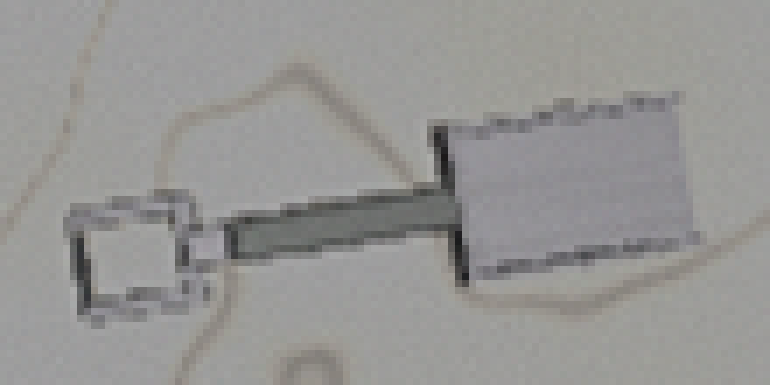

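View pics/z2.png

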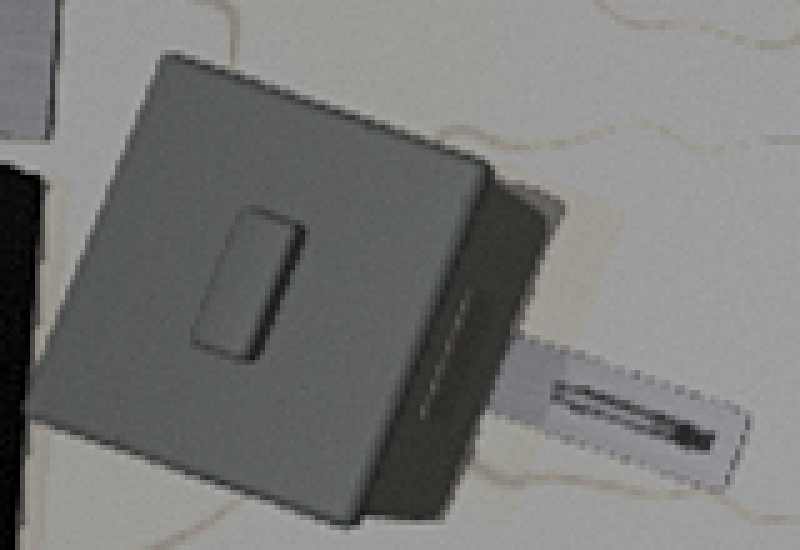

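```bash
cat > fit.py <<'E'
from h import *
def rect(m,w,name):
    p=w[m][:,:2]; r=cv2.minAreaRect((p*1000).astype(np.float32)); c=p.mean(0); u,s,vt=np.linalg.svd(p-c)
    print(name,len(p),'rect c',np.round(r[0],1),'size',np.round(r[1],1),'ang',round(r[2],1),'mean',(c*1000).round(1),'pca',np.degrees(np.arctan2(vt[0,1],vt[0,0])).round(1),'z',np.median(w[m][:,2]).round(4))
    return r
E
python3 - <<'E'
from fit import *
for n in ['top','scene']:
    z=np.load(n+'0.npz'); w=z['w']; x,y,h=w[...,0],w[...,1],w[...,2]
    rect((abs(x-.492)<.03)&(y>-.235)&(y<-.135)&(h>.027)&(h<.037),w,n+' grip')
    rect((abs(x-.51)<.07)&(y>-.35)&(y<-.06)&(h>.003)&(h<.05),w,n+' scoop')
    rect((abs(x-.48)<.05)&(y>-.14)&(y<-.05)&(h>.006)&(h<.02),w,n+' hook')
    rect((abs(x-.56)<.03)&(y>.14)&(y<.25)&(h>.054)&(h<.068),w,n+' looptop')
    rect((abs(x-.56)<.06)&(y>.14)&(y<.25)&(h>.0022)&(h<.0068),w,n+' plate')
    rect((abs(x-.6)<.16)&(y>.2)&(y<.5)&(h>.135)&(h<.157),w,n+' lid')
E
```

```text
top grip 205 rect c [ 498.6 -190.6] size [29.1 88.3] ang 5.5 mean [ 495.4 -193.3] pca -78.7 z 0.0329
top scoop 1925 rect c [ 510.  -204.9] size [289.6 139.6] ang 89.8 mean [ 507.7 -216.3] pca -86.6 z 0.005
top hook 147 rect c [491.3 -91.9] size [81.2 84.8] ang 19.3 mean [ 481.7 -112.4] pca 81.7 z 0.0131
top looptop 65 rect c [560.1 205. ] size [52.7  7.7] ang 71.9 mean [560.1 204.9] pca 72.0 z 0.0594
top plate 765 rect c [559.8 194.9] size [109.6 119.3] ang 89.9 mean [559.8 195.1] pca -152.7 z 0.0041
top lid 3195 rect c [607.3 353.6] size [164.2 184.9] ang 72.1 mean [607.4 354.4] pca 163.2 z 0.1365
scene grip 147 rect c [ 482.4 -192.6] size [50.2 91.4] ang 20.1 mean [ 494.3 -191.5] pca 99.0 z 0.0321
scene scoop 1055 rect c [ 509.7 -203.6] size [288.4 137.8] ang 89.4 mean [ 502.  -212.2] pca 96.8 z 0.0151
scene hook 135 rect c [ 478.6 -111.8] size [50.1 55.2] ang 11.2 mean [ 480.1 -111.1] pca 115.2 z 0.0114
scene looptop 71 rect c [558.7 211.3] size [56.3  9.4] ang 74.7 mean [559.4 211.7] pca 72.1 z 0.0582
scene plate 498 rect c [560.  193.1] size [119.3 106.7] ang 0.3 mean [560.9 194.6] pca 56.9 z 0.0042
scene lid 2156 rect c [605.9 359.7] size [163.1 182.9] ang 72.9 mean [608.6 362.2] pca -13.9 z 0.1359
```

```bash
cat >> h.py <<'E'
def goal(pos,zyaw):
    """shift/turn in tool axes to reach TCP pos with tool down and tool z at yaw (deg)"""
    o=ctrl.get_obs(); M=R.from_rotvec(o['tool_rot']).as_matrix(); a=np.radians(zyaw)
    z=np.array([np.cos(a),np.sin(a),0]); x=np.array([0,0,-1.]); G=np.stack([x,np.cross(z,x),z],1)
    print('t',round(o['t'],2),'shift mm',(M.T@(np.array(pos)-o['tool_pos'])*1000).round(1),'turn deg',np.degrees(R.from_matrix(M.T@G).as_rotvec()).round(2),'F',o['contact_force'].round(2),'open',round(o['opening'],4))
E
python3 - <<'E'
from h import *
o=ctrl.get_obs(); M=R.from_rotvec(o['tool_rot']).as_matrix(); print(M.round(3),'zyaw',np.degrees(np.arctan2(M[1,2],M[0,2])),np.degrees(np.arctan2(o['tool_pos'][1],o['tool_pos'][0])),np.degrees(o['q']))
goal([.4945,-.192,.20],-81.2)
goal([.4945,-.192,.20],98.8)
E
```

```text
[[-0.001  0.329  0.944]
 [-0.001  0.944 -0.329]
 [-1.    -0.002 -0.   ]] zyaw -19.185166568874703 70.82232036196221 [ 6.39984634e+01  3.05061151e+00  9.24740739e+01  6.45482196e-04
  8.45687097e+01 -6.81644109e+00]
t 0.15 shift mm [  31.3 -643.3  530.2] turn deg [6.201e+01 4.000e-02 9.000e-02] F [ 0.32 -0.56 -0.3 ] open 0.0851
t 0.15 shift mm [  31.3 -643.3  530.2] turn deg [-1.1799e+02 -1.0000e-01  5.0000e-02] F [ 0.32 -0.56 -0.3 ] open 0.0851
```

```bash
python3 -m handwheel '[1,0.002,-0.03,0.025,4,0,0, 1,0.005,-0.06,0.05,10,0,0, 1,0.008,-0.09,0.075,16,0,0, 1,0.01,-0.12,0.1,22,0,0, 1,0.012,-0.15,0.125,28,0,0, 1,0.014,-0.18,0.15,34,0,0, 1,0.016,-0.21,0.175,40,0,0, 1,0.018,-0.24,0.2,46,0,0, 1,0.02,-0.27,0.225,52,0,0, 1,0.022,-0.3,0.25,57,0,0, 1,0.024,-0.33,0.274,60,0,0, 1,0.026,-0.36,0.298,62,0,0]'
python3 -c "
from h import *
goal([.4945,-.192,.20],-81.2)"
```

```text
t: 1.15
tool_pos: [0.3685, 0.1506, 0.2051]
tool_rot: [1.097, 1.277, -1.096]
contact_force: [0.9, -0.7, -0.7]
opening: 0.085
t 1.15 shift mm [  5.1  72.7 357.7] turn deg [-0.1  -0.   -0.03] F [ 0.86 -0.72 -0.66] open 0.085
```

```bash
python3 -m handwheel '[1,0.001,0.008,0.038,0,0,0, 1,0.001,0.016,0.076,0,0,0, 1,0.002,0.023,0.114,0,0,0, 1,0.003,0.031,0.152,0,0,0, 1,0.003,0.039,0.19,0,0,0, 1,0.004,0.046,0.228,0,0,0, 1,0.004,0.054,0.266,0,0,0, 1,0.005,0.062,0.304,0,0,0, 1,0.005,0.068,0.335,0,0,0, 1,0.005,0.072,0.353,0,0,0, 1,0.005,0.073,0.358,0,0,0]'
python3 - <<'E'
from fit import *
im,d,w=cloud('wrist'); cv2.imwrite('pics/w1.png',im); np.savez('w1.npz',im=im,d=d,w=w)
x,y,h=w[...,0],w[...,1],w[...,2]
rect((abs(x-.492)<.03)&(y>-.235)&(y<-.135)&(h>.027)&(h<.037),w,'grip')
rect((abs(x-.48)<.05)&(y>-.14)&(y<-.05)&(h>.007)&(h<.02),w,'hook')
rect((abs(x-.51)<.07)&(y>-.35)&(y<-.06)&(h>.004)&(h<.05),w,'scoop')
goal([.4945,-.192,.20],-81.2)
E
```

```text
t: 2.07
tool_pos: [0.4958, -0.1929, 0.1998]
tool_rot: [1.097, 1.277, -1.098]
contact_force: [-0.5, 0.5, -0.4]
opening: 0.0853
grip 1437 rect c [ 498.4 -189.8] size [90.2 47.2] ang 89.8 mean [ 493.6 -191.6] pca -79.5 z 0.0324
hook 1039 rect c [ 478.9 -113.6] size [43.1 55.1] ang 10.5 mean [ 478.4 -111.2] pca -76.0 z 0.0122
scoop 4433 rect c [ 496.4 -205.1] size [ 60.  241.3] ang 10.5 mean [ 495.1 -201.1] pca -79.5 z 0.0196
t 2.12 shift mm [-0.2 -1.1 -0.2] turn deg [-0.13 -0.02  0.05] F [-0.48  0.34  0.24] open 0.0854
```

View pics/w1.png

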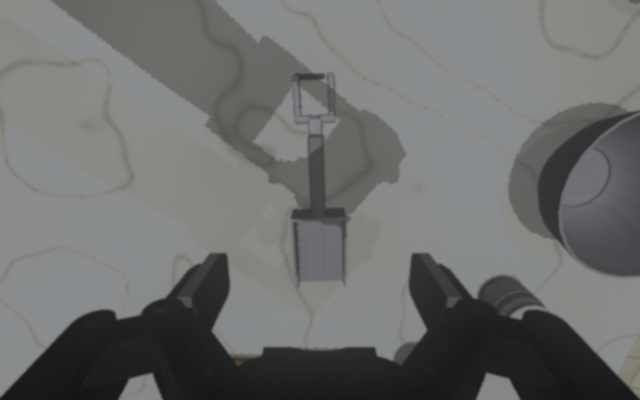

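The wrist view shows the scoop with its hook at (314,95), grip (317,175) and pan (319,245). The fitted outline is 60 × 241 mm, which agrees with the given sizes. That gives yaw 100.5° and a grip centre of (0.4933, -0.188).

Run:
```python
from h import *
goal([.4933,-.188,.006],-79.5)
```

```text
t 2.12 shift mm [193.8  -1.5  -4.3] turn deg [-1.83 -0.02  0.05] F [-0.48  0.34  0.24] open 0.0854
```

```bash
python3 -m handwheel '[1,0.035,-0.0015,-0.0043,-1.8,0,0, 1,0.07,-0.0015,-0.0043,-1.8,0,0, 1,0.105,-0.0015,-0.0043,-1.8,0,0, 1,0.14,-0.0015,-0.0043,-1.8,0,0, 1,0.165,-0.0015,-0.0043,-1.8,0,0, 1,0.18,-0.0015,-0.0043,-1.8,0,0, 1,0.19,-0.0015,-0.0043,-1.8,0,0, 1,0.1938,-0.0015,-0.0043,-1.8,0,0, 1,0.1938,-0.0015,-0.0043,-1.8,0,0]' 60
python3 - <<'E'
from h import *
goal([.4933,-.188,.006],-79.5)
im,d,w=cloud('wrist'); cv2.imwrite('pics/w2.png',im)
E
```

```text
t: 2.87
tool_pos: [0.4931, -0.1853, 0.0062]
tool_rot: [1.071, 1.293, -1.071]
contact_force: [-0.1, -0.3, 0.2]
opening: 0.0854
t 2.87 shift mm [ 0.2 -0.3  2.7] turn deg [ 0.16 -0.04  0.04] F [-0.08 -0.34  0.24] open 0.0854
```

View pics/w2.png

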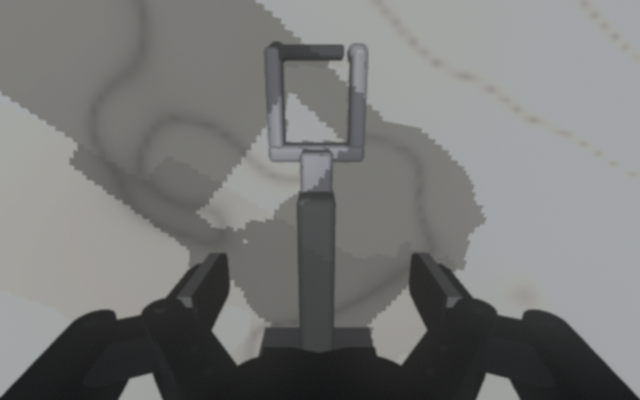

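The grip (316,270) is centred between the fingers and the gate (310,50) is shut, with its hinge on the left. Now close.

```bash
python3 -m handwheel '[0,0,0,0,0,0,0, 0,0,0,0,0,0,0, 0,0,0,0,0,0,0, 0,0,0,0,0,0,0, 0,0,0,0,0,0,0, 0,0,0,0,0,0,0, 0,0,0,0,0,0,0, 0,0,0,0,0,0,0]' 70
```

```text
t: 3.58
tool_pos: [0.4938, -0.1865, 0.007]
tool_rot: [1.072, 1.29, -1.071]
contact_force: [0.3, -0.1, 3.7]
opening: 0.0146
```

```bash
python3 -m handwheel '[0,-0.005,0,0,0,0,0, 0,-0.015,0,0,0,0,0, 0,-0.035,0,0,0,0,0, 0,-0.06,0,0,0,0,0, 0,-0.08,0,0,0,0,0, 0,-0.09,0,0,0,0,0, 0,-0.094,0,0,0,0,0, 0,-0.094,0,0,0,0,0]'
python3 - <<'E'
from h import *
im,d,w=cloud('wrist'); cv2.imwrite('pics/w3.png',im); np.savez('w3.npz',im=im,d=d,w=w)
print(ctrl.get_obs())
E
```

```text
t: 4.25
tool_pos: [0.4938, -0.1864, 0.1014]
tool_rot: [1.072, 1.29, -1.071]
contact_force: [0.5, -0.6, -2.5]
opening: 0.0149
{'t': 4.3, 'q': array([-5.02037818e-01, -6.16442903e-02,  1.95488077e+00,  3.76780644e-05,
        1.24899613e+00, -6.87348093e-01]), 'dq': array([-0.00191856,  0.020783  ,  0.02005971, -0.00026825, -0.00265545,
       -0.00184985]), 'effort': array([ 1.27012524e-02, -3.33180320e+01, -3.59846377e+01, -2.66012532e-02,
       -3.13332060e-02, -3.85009107e-04]), 'tool_pos': array([ 0.49303136, -0.18599402,  0.10005578]), 'tool_rot': array([ 1.0716449 ,  1.291808  , -1.07178957]), 'contact_force': array([-0.79077556,  1.32729893, -1.89978398]), 'wrist_torque': array([ 0.08614529, -0.00591106,  0.0174481 ]), 'opening': 0.014748917242087791}
```

View pics/w3.png

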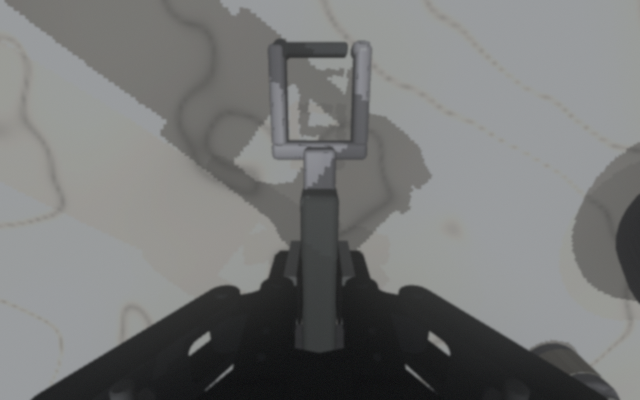

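```bash
cat > held.py <<'E'
from h import *
def toolcloud(o,w):
    M=R.from_rotvec(o['tool_rot']).as_matrix(); return (w-np.array(o['tool_pos']))@M
if __name__=='__main__':
    z=np.load('w3.npz'); 
    o=ctrl.get_obs(); d=z['d']; p=ctrl.camera_params('wrist');F=f(p);v,u=np.mgrid[0:400,0:640]
    c=np.stack([(u-p['cx'])/F*d,(v-p['cy'])/F*d,d],-1);T=np.array(p['hand_eye']);w=c@T[:3,:3].T+T[:3,3]; w[d==0]=np.nan
    np.save('tc.npy',w)
    x,y,zz=w[...,0],w[...,1],w[...,2]
    for (uu,vv) in [(279,100),(361,100),(320,150),(310,48),(319,170),(320,220),(320,300),(279,60),(279,140),(361,60),(361,140)]: print(uu,vv,(w[vv,uu]*1000).round(1))
    def fit(m,name):
        q=w[m]*1000; r=cv2.minAreaRect(q[:,1:].astype(np.float32)); A=np.c_[q[:,1:],np.ones(len(q))]; s=np.linalg.lstsq(A,q[:,0],rcond=None)[0]
        print(name,len(q),np.round(r[0],1),np.round(r[1],1),round(r[2],2),'x med',np.median(q[:,0]).round(1),'slope y,z',s.round(3))
    fit((x<.02)&(x>-.03)&(zz<-.055)&(abs(y)<.04),'hook')
    fit((x<.02)&(x>-.04)&(zz<-.01)&(zz>-.042)&(abs(y)<.012)&(x<-.018),'grip')
E
python3 held.py
```

```text
279 100 [ -6.5 -15.8 -78.4]
361 100 [ -5.   19.1 -78.4]
320 150 [-13.    1.6 -58.2]
310 48 [ -3.7  -2.6 -98.8]
319 170 [-13.9   1.2 -49.8]
320 220 [-24.6   1.6 -31.1]
320 300 [-26.    1.6   6.1]
279 60 [ -5.8 -15.3 -94. ]
279 140 [ -4.4 -16.7 -61.5]
361 60 [ -6.3  18.3 -93.9]
361 140 [ -6.2  19.6 -61.7]
hook 6121 [  1.1 -78.6] [43.4 47.2] 0.13 x med -5.2 slope y,z [ 3.000e-03 -5.100e-02 -9.083e+00]
grip 3465 [ -0. -26.] [32. 24.] 89.96 x med -25.4 slope y,z [ 2.0000e-02 -1.4900e-01 -2.9779e+01]
```

```bash
python3 -c "
from h import *
goal([.507,.062,.06],-107.9)"
```

```text
t 4.3 shift mm [  40.1   59.4 -241.2] turn deg [ 2.852e+01 -2.000e-02  3.000e-02] F [-0.79  1.33 -1.9 ] open 0.0147
```

```bash
python3 -m handwheel '[0,0,0.004,-0.015,2,0,0, 0,0,0.01,-0.04,6,0,0, 0,0,0.016,-0.065,10,0,0, 0,0,0.022,-0.09,14,0,0, 0,0,0.028,-0.115,18,0,0, 0,0,0.035,-0.14,22,0,0, 0,0,0.042,-0.165,26,0,0, 0,0.01,0.048,-0.19,28.5,0,0, 0,0.02,0.053,-0.212,28.5,0,0, 0,0.03,0.057,-0.23,28.5,0,0, 0,0.038,0.059,-0.239,28.5,0,0, 0,0.04,0.0594,-0.2412,28.5,0,0]'
python3 - <<'E'
from h import *
for n in ['wrist','top']:
  im,d,w=cloud(n); cv2.imwrite(f'pics/{n}4.png',im); np.savez(f'{n}4.npz',im=im,d=d,w=w)
  if n=='top': cv2.imwrite('pics/top4z.png',cv2.resize(im[140:260,140:300],None,fx=5,fy=5,interpolation=cv2.INTER_NEAREST))
goal([.507,.062,.018],-107.9)
E
```

```text
t: 5.3
tool_pos: [0.5049, 0.0631, 0.0572]
tool_rot: [1.431, 1.05, -1.439]
contact_force: [-0.0, -0.4, -2.0]
opening: 0.0146
t 5.4 shift mm [40.9  0.8 -0.6] turn deg [0.06 0.08 0.17] F [-0.79  1.29 -0.58] open 0.0145
```

View pics/wrist4.png

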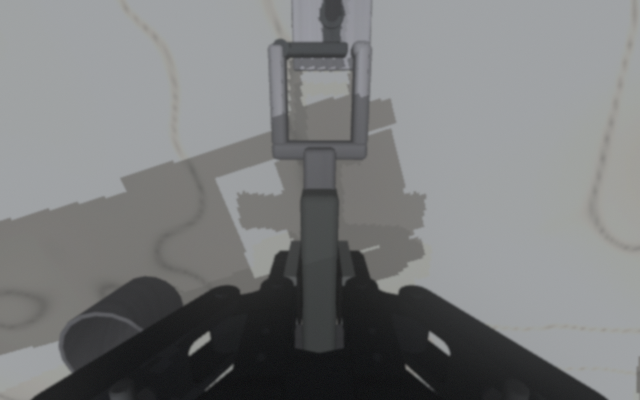

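View pics/top4z.png

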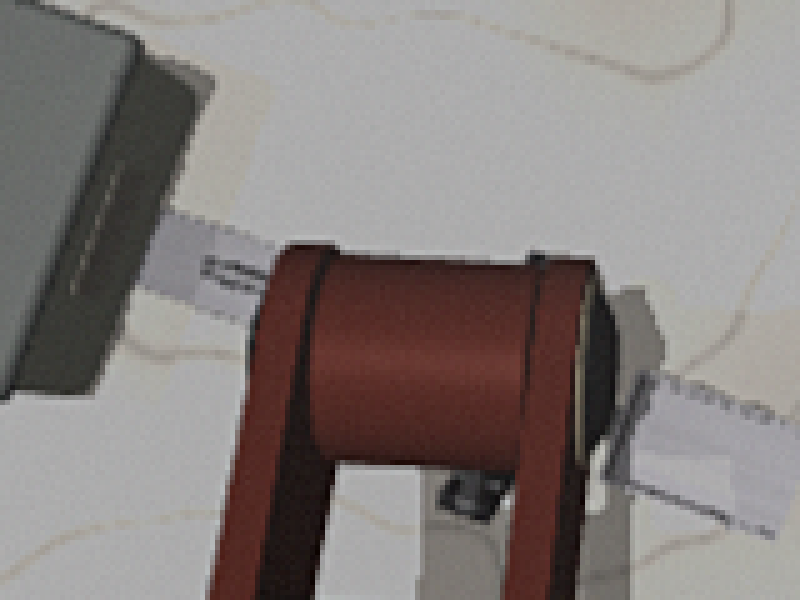

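The wrist view shows the loop's front leg just past the gate, at (332,20), with the plate spanning columns 291–372. The hook is parallel to the plate. I'll descend and measure at working height.

```bash
python3 -m handwheel '[0,0.012,0.0008,0,0,0,0, 0,0.026,0.0008,0,0,0,0, 0,0.037,0.0008,0,0,0,0, 0,0.041,0.0008,0,0,0.1,0.1, 0,0.041,0.0008,0,0,0.1,0.1]'
cat > look.py <<'E'
import sys
from h import *
k=sys.argv[1]
o=ctrl.get_obs(); im,d=ctrl.get_image('wrist'); cv2.imwrite(f'pics/w{k}.png',im)
p=ctrl.camera_params('wrist');F=f(p);v,u=np.mgrid[0:400,0:640]
c=np.stack([(u-p['cx'])/F*d,(v-p['cy'])/F*d,d],-1);T=np.array(p['hand_eye']);w=c@T[:3,:3].T+T[:3,3]; w[d==0]=np.nan
np.savez(f'w{k}.npz',im=im,d=d,w=w)
cv2.imwrite(f'pics/w{k}z.png',cv2.resize(im[0:170,250:390],None,fx=4,fy=3.5,interpolation=cv2.INTER_NEAREST))
print(o['t'],o['tool_pos'].round(4),o['contact_force'].round(2))
for r in [0,3,6,10,15,20,30]:
    print(r,[tuple((w[r,c]*1000).round(0)) for c in range(310,372,6)])
E
python3 look.py 5
```

```text
t: 5.82
tool_pos: [0.5069, 0.0609, 0.0178]
tool_rot: [1.436, 1.046, -1.436]
contact_force: [0.1, -0.1, -2.3]
opening: 0.0147
5.8167 [0.5069 0.0609 0.0178] [ 0.05 -0.15 -2.3 ]
0 [(np.float64(13.0), np.float64(-4.0), np.float64(-121.0)), (np.float64(14.0), np.float64(-1.0), np.float64(-122.0)), (np.float64(11.0), np.float64(1.0), np.float64(-121.0)), (np.float64(10.0), np.float64(4.0), np.float64(-120.0)), (np.float64(11.0), np.float64(7.0), np.float64(-121.0)), (np.float64(13.0), np.float64(9.0), np.float64(-121.0)), (np.float64(14.0), np.float64(12.0), np.float64(-122.0)), (np.float64(13.0), np.float64(15.0), np.float64(-121.0)), (np.float64(15.0), np.float64(18.0), np.float64(-122.0)), (np.float64(14.0), np.float64(20.0), np.float64(-121.0)), (np.float64(13.0), np.float64(23.0), np.float64(-121.0))]
3 [(np.float64(14.0), np.float64(-4.0), np.float64(-120.0)), (np.float64(13.0), np.float64(-1.0), np.float64(-120.0)), (np.float64(13.0), np.float64(1.0), np.float64(-120.0)), (np.float64(13.0), np.float64(4.0), np.float64(-120.0)), (np.float64(14.0), np.float64(7.0), np.float64(-120.0))
[... 2840 characters left out ...]
)), (np.float64(13.0), np.float64(23.0), np.float64(-113.0))]
30 [(np.float64(13.0), np.float64(-4.0), np.float64(-109.0)), (np.float64(13.0), np.float64(-1.0), np.float64(-109.0)), (np.float64(13.0), np.float64(1.0), np.float64(-109.0)), (np.float64(13.0), np.float64(4.0), np.float64(-109.0)), (np.float64(13.0), np.float64(7.0), np.float64(-109.0)), (np.float64(14.0), np.float64(10.0), np.float64(-110.0)), (np.float64(13.0), np.float64(12.0), np.float64(-109.0)), (np.float64(13.0), np.float64(15.0), np.float64(-109.0)), (np.float64(14.0), np.float64(18.0), np.float64(-110.0)), (np.float64(14.0), np.float64(21.0), np.float64(-110.0)), (np.float64(13.0), np.float64(23.0), np.float64(-109.0))]
```

View pics/w5z.png

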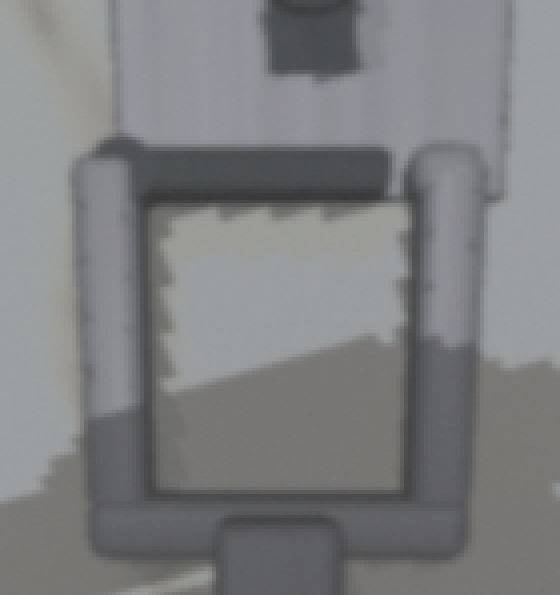

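Run:
```python
from h import *
for i in range(3): print(ctrl.camera_params('wrist')['hand_eye'].round(5)[:3], ctrl.camera_params('wrist')['fov_y'],ctrl.camera_params('wrist')['cx'])
z=np.load('w5.npz');w=z['w']*1000
for r,cs in [(5,(280,376)),(15,(280,376)),(15,(328,)),(90,(275,365)),(110,(275,320,365)),(240,(320,)),(130,(275,365))]:
    print(r,[(c,w[r,c].round(1)) for c in cs])
print(z['d'][15,310])
g=cv2.cvtColor(z['im'],cv2.COLOR_BGR2GRAY)
for r in (5,10,15): print(r,list(g[r,270:385]))
for r in (80,): print(r,list(g[r,262:380]))
```

```text
[[ 2.0000e-05 -2.8982e-01  9.5708e-01 -1.4324e-01]
 [ 1.0000e+00  5.2000e-04  1.4000e-04  4.0000e-05]
 [-5.4000e-04  9.5708e-01  2.8982e-01 -7.6010e-02]] 66.04783214899996 318.8910601809709
[[ 2.0000e-05 -2.8982e-01  9.5708e-01 -1.4324e-01]
 [ 1.0000e+00  5.2000e-04  1.4000e-04  4.0000e-05]
 [-5.4000e-04  9.5708e-01  2.8982e-01 -7.6010e-02]] 66.04783214899996 318.8910601809709
[[ 2.0000e-05 -2.8982e-01  9.5708e-01 -1.4324e-01]
 [ 1.0000e+00  5.2000e-04  1.4000e-04  4.0000e-05]
 [-5.4000e-04  9.5708e-01  2.8982e-01 -7.6010e-02]] 66.04783214899996 318.8910601809709
5 [(280, array([  12.5,  -17.2, -119.2])), (376, array([  12.2,   25.3, -119.1]))]
15 [(280, array([  13.8,  -17.5, -115.5])), (376, array([  13.4,   25.7, -115.5]))]
15 [(328, array([  12.1,    4.1, -115.1]))]
90 [(275, array([ -5.6, -18.5, -82.7])), (365, array([ -4.9,  19.6, -82.7]))]
110 [(275, array([ -4.8, -18.9, -74.6])), (320, array([ 17.9,   0.6, -74.4])), (365, array([ -5.6,  19.8, -74.6]))]
240 [(320, array([-26. ,   0.5, -23.1]))]
130 [(275, array([ -6.6, -19. , -66.3])), (365, array([ -4.5,  20.4, -66.1]))]
0.13
[... 6191 characters left out ...]
np.uint8(157), np.uint8(156), np.uint8(156), np.uint8(156), np.uint8(157), np.uint8(156), np.uint8(156), np.uint8(156), np.uint8(156), np.uint8(157), np.uint8(156), np.uint8(156), np.uint8(156), np.uint8(156), np.uint8(153), np.uint8(144), np.uint8(131), np.uint8(119), np.uint8(105), np.uint8(88), np.uint8(78), np.uint8(85), np.uint8(99), np.uint8(110), np.uint8(118), np.uint8(130), np.uint8(140), np.uint8(144), np.uint8(143), np.uint8(142), np.uint8(139), np.uint8(137), np.uint8(134), np.uint8(129), np.uint8(124), np.uint8(117), np.uint8(116), np.uint8(127), np.uint8(144), np.uint8(154), np.uint8(157), np.uint8(158), np.uint8(157), np.uint8(157), np.uint8(157), np.uint8(157), np.uint8(157)]
```

```bash
python3 -m handwheel '[0,0,-0.0014,-0.003,0,0,0, 0,0,-0.0014,-0.007,0,0,0, 0,0,-0.0014,-0.009,0,0,0, 0,0,-0.0014,-0.009,0,0,0]'
sed -i '/^for r in/,$d' look.py
cat >> look.py <<'E'
M=R.from_rotvec(o['tool_rot']).as_matrix(); print('F tool',(M.T@o['contact_force']).round(2),'zyaw',np.degrees(np.arctan2(M[1,2],M[0,2])).round(2))
E
python3 look.py 6
```

```text
t: 6.2
tool_pos: [0.5102, 0.0711, 0.0202]
tool_rot: [1.438, 1.044, -1.431]
contact_force: [-0.6, 0.3, -2.2]
opening: 0.0148
6.2 [0.5102 0.0711 0.0202] [-0.58  0.3  -2.16]
F tool [ 2.15 -0.65 -0.1 ] zyaw -107.84
```

View pics/w6z.png

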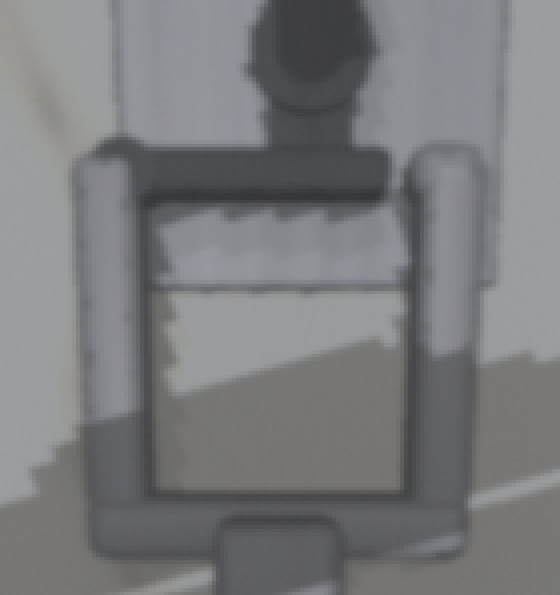

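```bash
cat > edges.py <<'E'
import sys
from h import *
z=np.load(f'w{sys.argv[1]}.npz'); g=cv2.GaussianBlur(cv2.cvtColor(z['im'],cv2.COLOR_BGR2GRAY),(1,3),0).astype(int); w=z['w']*1000
def mn(r,a,b): return a+int(np.argmin(g[r,a:b]))
for r in (8,20,28): 
    l,q=mn(r,270,290),mn(r,370,385); print('plate',r,l,q,(l+q)/2,'y',w[r,int((l+q)/2)][[0,1,2]].round(1), 'D/F',(z['d'][r,290]/.3079).round(3))
for r in (70,80,100): 
    l,q=mn(r,266,274),mn(r,364,374); print('hook',r,l,q,(l+q)/2,'y at arms',w[r,275].round(1),w[r,364].round(1),'D/F',(z['d'][r,275]/.3079).round(3))
for r in (0,5,10,15,20,25): 
    m=np.abs(np.arange(640)-327)<30; x=w[r,:,0]; s=np.where(m&(x<8))[0]; print('leg',r,(s.min(),s.max()) if len(s) else None, w[r,327].round(1))
E
python3 edges.py 5; python3 edges.py 6
```

```text
plate 8 278 377 327.5 y [  12.4    3.6 -118. ] D/F 0.451
plate 20 279 376 327.5 y [  12.4    3.7 -113.2] D/F 0.451
plate 28 279 376 327.5 y [  13.2    3.7 -110.2] D/F 0.458
hook 70 269 369 319.0 y at arms [ -5.9 -18.1 -90.5] [ -5.9  18.7 -90.5] D/F 0.413
hook 80 270 369 319.5 y at arms [ -5.6 -18.3 -86.6] [ -5.8  18.9 -86.6] D/F 0.418
hook 100 271 367 319.0 y at arms [ -5.1 -18.7 -78.7] [ -4.6  19.4 -78.7] D/F 0.427
leg 0 None [  10.8    3.6 -120.6]
leg 5 None [  13.6    3.6 -119.5]
leg 10 None [  14.3    3.7 -117.7]
leg 15 None [  13.3    3.7 -115.4]
leg 20 None [  12.4    3.7 -113.2]
leg 25 None [  12.2    3.7 -111.2]
plate 8 279 375 327.0 y [  -9.6    3.1 -112. ] D/F 0.454
plate 20 279 375 327.0 y [   8.1    3.6 -112.2] D/F 0.459
plate 28 279 375 327.0 y [  12.3    3.7 -110. ] D/F 0.463
hook 70 270 370 320.0 y at arms [ -5.4 -18.2 -90.5] [ -5.1  18.8 -90.6] D/F 0.415
hook 80 270 369 319.5 y at arms [ -4.7 -18.4 -86.7] [ -5.5  18.9 -86.7] D/F 0.421
hook 100 271 366 318.5 y at arms [ -5.8 -18.6 -78.7] [ -5.2  19.3 -78.7] D/F 0.425
leg 0 (np.int64(320), np.int64(338)) [ -18.2    2.9 -112.2]
leg 5 (np.int64(319), np.int64(337)) [ -12.8    3.  -112.1]
leg 10 (np.int64(319), np.int64(336)) [  -5.9    3.2 -112.3]
leg 15 (np.int64(320), np.int64(335)) [  -0.3    3.4 -112. ]
leg 20 (np.int64(326), np.int64(330)) [   8.1    3.6 -112.2]
leg 25 None [  12.7    3.7 -111.3]
```

```bash
python3 -m handwheel '[0,0,-0.001,0,0,0,0, 0,0,-0.0017,0,0,0,0, 0,0,-0.0017,0,0,0,0, 0,0,-0.0017,0,0,0,0, 0,0,-0.0017,0,0,0,0, 0,0,-0.0017,0,0,0,0]'; python3 look.py 7; python3 edges.py 7
python3 - <<'E'
from h import *
# line fits: hook arm outer edges & plate edges direction in tool frame
z=np.load('w7.npz'); w=z['w']*1000; x,y,zz=w[...,0],w[...,1],w[...,2]
m=(x<0)&(x>-10)&(zz<-58)&(zz>-98)&(abs(y)<30)
for a,b,n in [(-58,-98,'hook')]:
    L=[];Rr=[];Z=[]
    for c in range(98,58,-2):
        s=m&(abs(zz+c)<1)
        if s.sum()>5: L.append(y[s].min());Rr.append(y[s].max());Z.append(-c)
    print(n,np.polyfit(Z,(np.array(L)+Rr)/2,1),np.mean(np.array(Rr)-L))
E
```

```text
t: 6.75
tool_pos: [0.5079, 0.071, 0.0195]
tool_rot: [1.437, 1.045, -1.433]
contact_force: [0.1, 0.1, -1.8]
opening: 0.0149
6.75 [0.5079 0.071  0.0195] [ 0.12  0.09 -1.78]
F tool [ 1.78  0.08 -0.12] zyaw -107.89
plate 8 283 380 331.5 y [  -5.1    4.8 -113.2] D/F 0.452
plate 20 284 380 332.0 y [  10.4    5.8 -112.7] D/F 0.457
plate 28 284 379 331.5 y [  11.6    5.5 -109.8] D/F 0.459
hook 70 270 369 319.5 y at arms [ -6.3 -18.1 -90.4] [ -5.9  18.7 -90.5] D/F 0.412
hook 80 270 369 319.5 y at arms [ -6.  -18.3 -86.6] [ -5.7  18.9 -86.6] D/F 0.417
hook 100 271 367 319.0 y at arms [ -6.2 -18.6 -78.7] [ -5.1  19.3 -78.7] D/F 0.424
leg 0 (np.int64(324), np.int64(343)) [ -11.9    3.  -114. ]
leg 5 (np.int64(324), np.int64(342)) [  -6.6    3.2 -113.9]
leg 10 (np.int64(324), np.int64(341)) [  -1.9    3.3 -113.4]
leg 15 (np.int64(326), np.int64(338)) [   5.5    3.5 -113.5]
leg 20 None [  12.1    3.7 -113.2]
leg 25 None [  11.8    3.7 -111.1]
hook [-0.00264628 -0.13171872] 42.640120043620975
```

The leg now sits about 5.5 mm to the nose side of the hook's centre line (5 wanted), and the yaw is aligned. Next I'll advance onto the gate.

```bash
python3 -m handwheel '[0,0,0.0003,-0.003,0,0,0, 0,0,0.0003,-0.006,0,0,0, 0,0,0.0003,-0.008,0,0,0, 0,0,0.0003,-0.01,0,0,0, 0,0,0.0003,-0.012,0,0,0, 0,0,0.0003,-0.014,0,0,0, 0,0,0.0003,-0.016,0,0,0]'; python3 look.py 8; python3 edges.py 8|grep plate
```

```text
t: 7.38
tool_pos: [0.5129, 0.086, 0.0195]
tool_rot: [1.436, 1.044, -1.434]
contact_force: [-1.3, -3.5, 0.2]
opening: 0.0149
7.3833 [0.5129 0.086  0.0195] [-1.34 -3.54  0.22]
F tool [-0.22 -0.19  3.78] zyaw -107.87
plate 8 282 380 331.0 y [ -36.8    3.7 -104.7] D/F 0.452
plate 20 283 379 331.0 y [ -34.3    3.8 -102.1] D/F 0.46
plate 28 283 379 331.0 y [ -31.6    4.  -100.4] D/F 0.463
```

View pics/w8z.png

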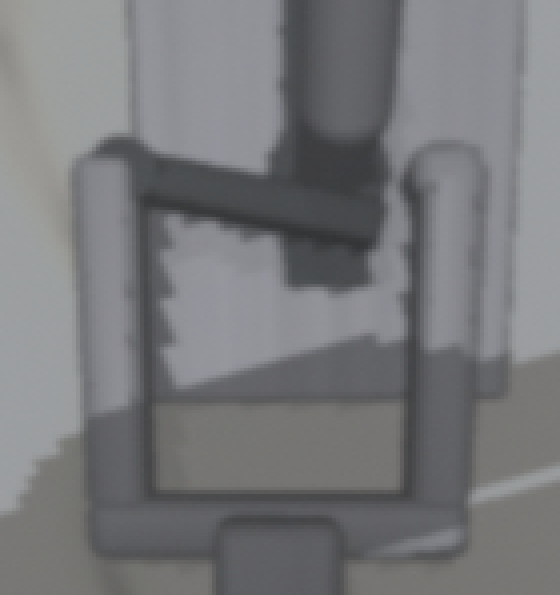

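The gate (260,200 in the zoomed view) is swinging in with the leg (350,60) against it at 3.8 N. The leg clears the nose. I'll keep advancing.

```bash
python3 -m handwheel '[0,0,0,-0.002,0,0,0, 0,0,0,-0.004,0,0,0, 0,0,0,-0.006,0,0,0, 0,0,0,-0.008,0,0,0, 0,0,0,-0.01,0,0,0, 0,0,0,-0.012,0,0,0]'; python3 look.py 9
```

```text
t: 7.93
tool_pos: [0.5161, 0.0974, 0.0191]
tool_rot: [1.435, 1.045, -1.435]
contact_force: [-2.1, -4.9, -1.2]
opening: 0.0147
7.9333 [0.5161 0.0974 0.0191] [-2.12 -4.85 -1.18]
F tool [ 1.18 -0.53  5.27] zyaw -107.86
```

View pics/w9z.png

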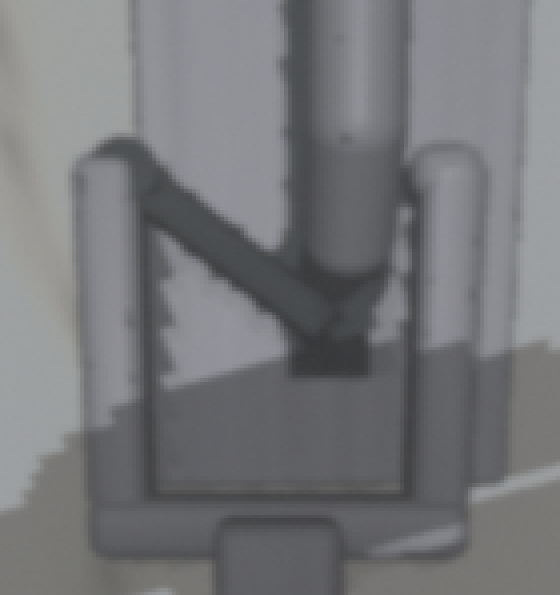

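The gate is about half open at 5.3 N, and the leg (350,230 zoomed) is inside the hook. Continuing.

```bash
python3 -m handwheel '[0,0,0,-0.002,0,0,0, 0,0,0,-0.004,0,0,0, 0,0,0,-0.006,0,0,0, 0,0,0,-0.008,0,0,0, 0,0,0,-0.01,0,0,0, 0,0,0,-0.011,0,0,0, 0,0,0,-0.012,0,0,0, 0,0,0,-0.013,0,0,0, 0,0,0,-0.013,0,0,0]'; python3 look.py 10
```

```text
t: 8.73
tool_pos: [0.5217, 0.1105, 0.0202]
tool_rot: [1.439, 1.044, -1.431]
contact_force: [-0.4, 0.4, -1.6]
opening: 0.0144
8.7333 [0.5217 0.1105 0.0202] [-0.41  0.36 -1.62]
F tool [ 1.62 -0.5  -0.21] zyaw -107.88
```

View pics/w10z.png

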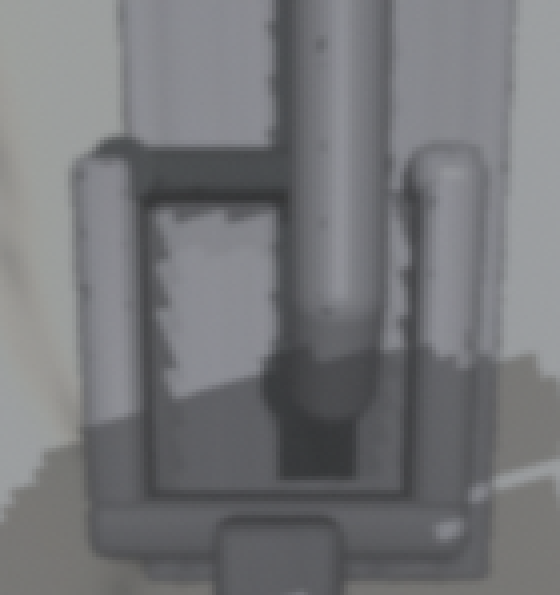

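The gate is shut again behind the leg at (210,170 zoomed), and the force has dropped to about zero. Next comes the slow press to feel the back wall.

```bash
python3 -m handwheel '[0,0,0,-0.001,0,0,0, 0,0,0,-0.002,0,0,0, 0,0,0,-0.003,0,0,0, 0,0,0,-0.004,0,0,0, 0,0,0,-0.004,0,0,0]';python3 -m handwheel '[0,0,0,-0.0006,0,0,0, 0,0,0,-0.0012,0,0,0, 0,0,0,-0.0012,0,0,0]'
```

```text
t: 9.2
tool_pos: [0.5221, 0.114, 0.0196]
tool_rot: [1.437, 1.045, -1.433]
contact_force: [-0.1, -0.5, -2.1]
opening: 0.015
t: 9.45
tool_pos: [0.5224, 0.115, 0.0196]
tool_rot: [1.437, 1.045, -1.433]
contact_force: [0.1, -1.0, -1.6]
opening: 0.015
```

```bash
python3 -m handwheel '[0,0,0,-0.0005,0,0,0, 0,0,0,-0.001,0,0,0, 0,0,0,-0.001,0,0,0]';python3 look.py 11
```

```text
t: 9.7
tool_pos: [0.5227, 0.116, 0.0196]
tool_rot: [1.437, 1.045, -1.433]
contact_force: [-0.3, 0.0, -2.3]
opening: 0.0143
9.7 [0.5227 0.116  0.0196] [-0.28  0.01 -2.29]
F tool [ 2.29 -0.28  0.08] zyaw -107.88
```

View pics/w11z.png

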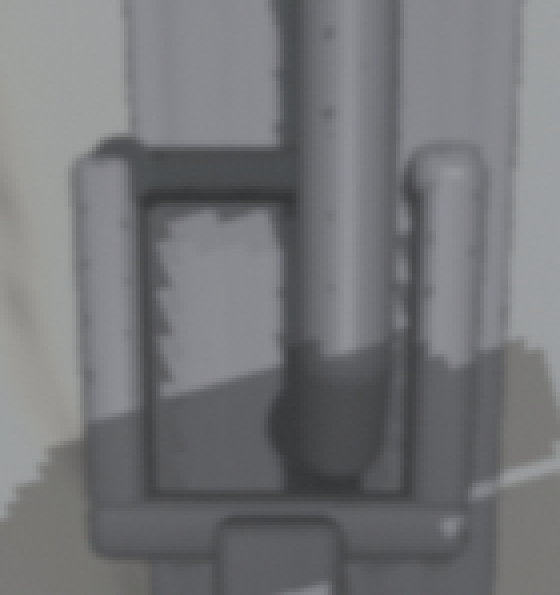

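```bash
python3 -m handwheel '[0,0,0,-0.0005,0,0,0, 0,0,0,-0.001,0,0,0, 0,0,0,-0.001,0,0,0]';python3 -m handwheel '[0,0,0,-0.0005,0,0,0, 0,0,0,-0.0008,0,0,0, 0,0,0,-0.0008,0,0,0]'
```

```text
t: 10.0
tool_pos: [0.523, 0.1169, 0.0196]
tool_rot: [1.437, 1.045, -1.433]
contact_force: [-0.5, 1.1, -2.0]
opening: 0.0149
t: 10.25
tool_pos: [0.5233, 0.1177, 0.0196]
tool_rot: [1.437, 1.045, -1.433]
contact_force: [-0.5, -0.2, -1.5]
opening: 0.0148
```

```bash
python3 -m handwheel '[0,0,0,-0.0004,0,0,0, 0,0,0,-0.0007,0,0,0, 0,0,0,-0.0007,0,0,0]'
```

```text
t: 10.5
tool_pos: [0.5235, 0.1183, 0.0196]
tool_rot: [1.437, 1.045, -1.433]
contact_force: [0.4, 0.2, -1.3]
opening: 0.0147
```

```bash
python3 -m handwheel '[0,0,0,-0.0004,0,0,0, 0,0,0,-0.0007,0,0,0, 0,0,0,-0.0007,0,0,0]';python3 look.py 12
```

```text
t: 10.75
tool_pos: [0.5237, 0.119, 0.0196]
tool_rot: [1.437, 1.045, -1.433]
contact_force: [0.0, -0.8, -2.0]
opening: 0.0149
10.75 [0.5237 0.119  0.0196] [ 0.02 -0.82 -2.02]
F tool [2.02 0.27 0.78] zyaw -107.88
```

View pics/w12z.png

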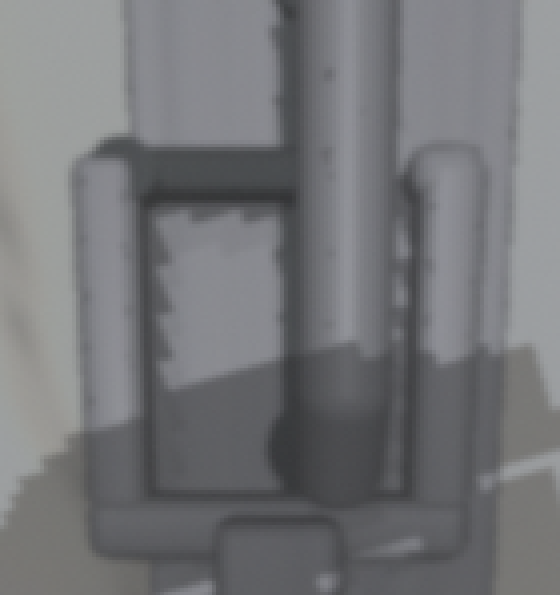

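```bash
python3 -m handwheel '[0,0,0,-0.0003,0,0,0, 0,0,0,-0.0006,0,0,0, 0,0,0,-0.0006,0,0,0]'; python3 -m handwheel '[0,0,0,-0.0003,0,0,0, 0,0,0,-0.0006,0,0,0, 0,0,0,-0.0006,0,0,0]'
```

```text
t: 11.05
tool_pos: [0.5239, 0.1196, 0.0196]
tool_rot: [1.437, 1.045, -1.433]
contact_force: [-0.4, -1.0, -1.2]
opening: 0.0149
t: 11.3
tool_pos: [0.524, 0.1201, 0.0196]
tool_rot: [1.437, 1.045, -1.433]
contact_force: [-0.5, 1.2, -1.4]
opening: 0.0146
```

```bash
python3 -m handwheel '[0,0,0,-0.0003,0,0,0, 0,0,0,-0.0006,0,0,0, 0,0,0,-0.0006,0,0,0]'
```

```text
t: 11.55
tool_pos: [0.5241, 0.1203, 0.0196]
tool_rot: [1.436, 1.044, -1.434]
contact_force: [-1.0, -3.0, -0.6]
opening: 0.0151
```

```bash
python3 -m handwheel '[0,0,0,-0.0003,0,0,0, 0,0,0,-0.0006,0,0,0, 0,0,0,-0.0006,0,0,0]'
```

```text
t: 11.8
tool_pos: [0.5241, 0.1204, 0.0196]
tool_rot: [1.435, 1.044, -1.434]
contact_force: [-2.1, -5.4, 0.6]
opening: 0.0143
```

```bash
python3 -m handwheel '[0,0,0,-0.0003,0,0,0, 0,0,0,-0.0006,0,0,0, 0,0,0,-0.0006,0,0,0]'
```

```text
t: 12.05
tool_pos: [0.5242, 0.1204, 0.0196]
tool_rot: [1.434, 1.043, -1.435]
contact_force: [-3.1, -7.9, 1.7]
opening: 0.0149
```

I felt the back wall: the force rose from 0 to 8.5 N over the last 2 mm commanded while the position stood at y = 0.1204. I'll ease the pressure, then lower with a slight pitch, because the hook rests on the 4 mm plate and the pan on the counter.

```bash
python3 -m handwheel '[0,0,0,0.0008,0,0,0, 0,0,0,0.0015,0,0,0, 0,0.001,0,0.0015,0,0.3,0, 0,0.0025,0,0.0015,0,0.7,0, 0,0.004,0,0.0015,0,1.1,0, 0,0.0055,0,0.0015,0,1.2,0, 0,0.007,0,0.0015,0,1.2,0, 0,0.008,0,0.0015,0,1.2,0, 0,0.008,0,0.0015,0,1.2,0]'; python3 -c "
from h import *
goal([.5242,.1204,.01],-107.9)"
```

```text
t: 12.8
tool_pos: [0.5241, 0.1203, 0.0113]
tool_rot: [1.455, 1.058, -1.421]
contact_force: [-0.0, -3.4, -1.9]
opening: 0.0147
t 12.8 shift mm [ 1.3  0.1 -0.1] turn deg [ 0.01 -1.29 -0.1 ] F [-0.   -3.42 -1.91] open 0.0147
```

```bash
python3 -m handwheel '[0,0.0005,0,0,0,0,0, 0,0.001,0,0,0,0,0, 0,0.001,0,0,0,0,0]';python3 -m handwheel '[0,0.0003,0,0,0,0,0, 0,0.0006,0,0,0,0,0, 0,0.0006,0,0,0,0,0]'
```

```text
t: 13.05
tool_pos: [0.5242, 0.1203, 0.0106]
tool_rot: [1.455, 1.058, -1.421]
contact_force: [-2.1, -3.8, -1.0]
opening: 0.0149
t: 13.3
tool_pos: [0.5242, 0.1204, 0.0102]
tool_rot: [1.455, 1.058, -1.421]
contact_force: [-1.4, -4.0, 2.4]
opening: 0.0149
```

```bash
python3 -m handwheel '[0,0.0003,0,0.0004,0,0,0, 0,0.0006,0,0.0007,0,0,0, 0,0.0006,0,0.0007,0,0,0]'; python3 look.py 13
python3 - <<'E'
from h import *
im,d=ctrl.get_image('scene'); cv2.imwrite('pics/s13.png',cv2.resize(im[150:320,260:460],None,fx=4,fy=3.5))
E
```

```text
t: 13.55
tool_pos: [0.5243, 0.1203, 0.0099]
tool_rot: [1.456, 1.058, -1.42]
contact_force: [-1.5, -0.0, 3.6]
opening: 0.0145
13.55 [0.5243 0.1203 0.0099] [-1.45 -0.    3.63]
F tool [-3.64 -1.37  0.36] zyaw -107.89
```

View pics/w13z.png

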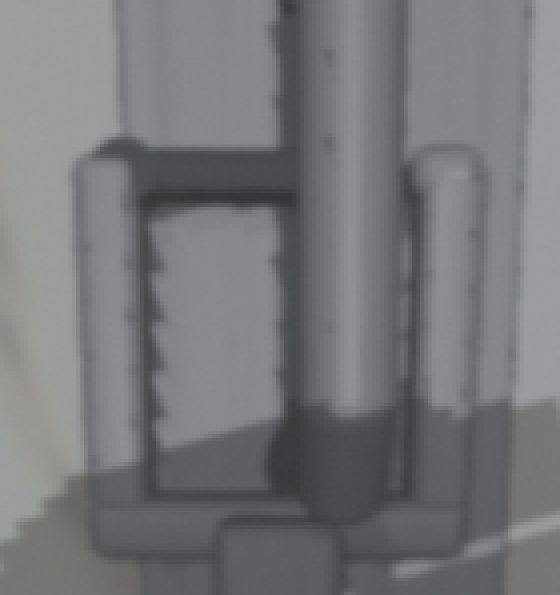

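View pics/s13.png

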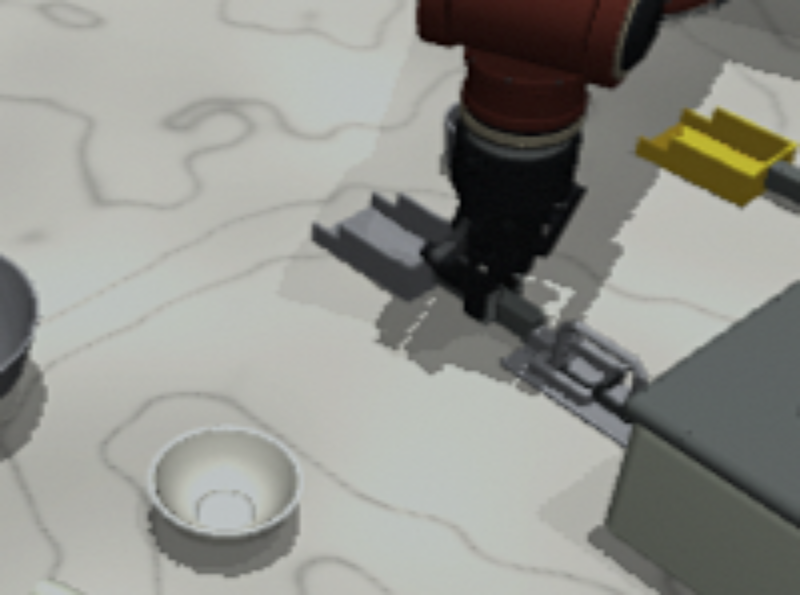

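The hook lies on the plate with the leg at its back wall and the gate shut. The vertical load is about 4–5 N. Releasing.

```bash
python3 -m handwheel '[0.22,0,0,0,0,0,0, 0.25,0,0,0,0,0,0, 0.35,0,0,0,0,0,0, 0.5,0,0,0,0,0,0, 0.7,0,0,0,0,0,0, 0.9,0,0,0,0,0,0, 0.9,0,0,0,0,0,0, 0.9,0,0,0,0,0,0]' 20; python3 look.py 14
```

```text
t: 14.32
tool_pos: [0.524, 0.1198, 0.0094]
tool_rot: [1.455, 1.058, -1.421]
contact_force: [-0.1, 0.4, 1.1]
opening: 0.0767
14.3167 [0.524  0.1198 0.0094] [-0.06  0.41  1.05]
F tool [-1.04 -0.18 -0.39] zyaw -107.88
```

View pics/w14.png

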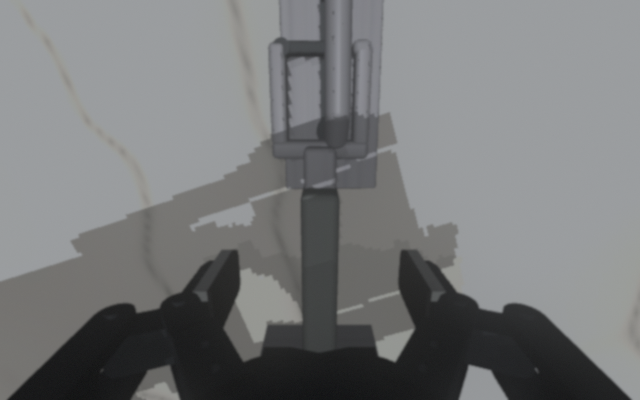

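Fingers are clear on both sides of the grip. Now retreat straight up.

```bash
python3 -m handwheel '[0.9,-0.01,0,0,0,0,0, 0.9,-0.03,0,0,0,0,0, 0.9,-0.06,0,0,0,0,0, 0.9,-0.09,0,0,0,0,0, 0.9,-0.12,0,0,0,0,0, 0.9,-0.15,0,0,0,0,0, 0.9,-0.16,0,0.03,0,0,0, 0.9,-0.16,0,0.06,0,0,0, 0.9,-0.16,0,0.09,0,0,0, 0.9,-0.16,0,0.1,0,0,0, 0.9,-0.16,0,0.1,0,0,0]'; python3 look.py 15;  python3 - <<'E'
from h import *
im,d=ctrl.get_image('scene'); cv2.imwrite('pics/s15.png',cv2.resize(im[150:320,260:460],None,fx=4,fy=3.5)); cv2.imwrite('pics/s15f.png',im)
E
```

```text
t: 15.28
tool_pos: [0.4915, 0.0197, 0.1677]
tool_rot: [1.458, 1.055, -1.422]
contact_force: [-0.0, 1.1, 0.3]
opening: 0.0771
15.2833 [0.4915 0.0197 0.1677] [-0.03  1.1   0.25]
F tool [-0.23 -0.36 -1.04] zyaw -108.06
```

View pics/w15.png

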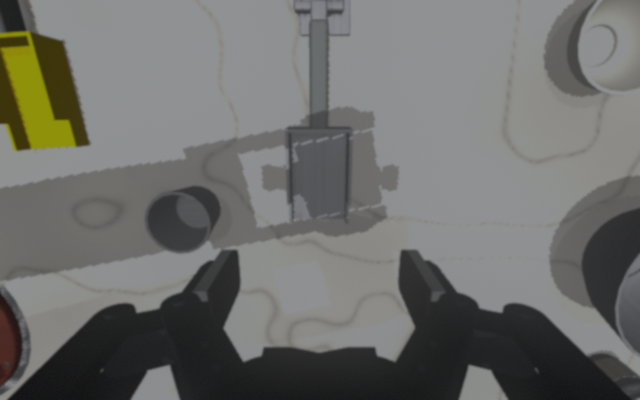

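View pics/s15.png

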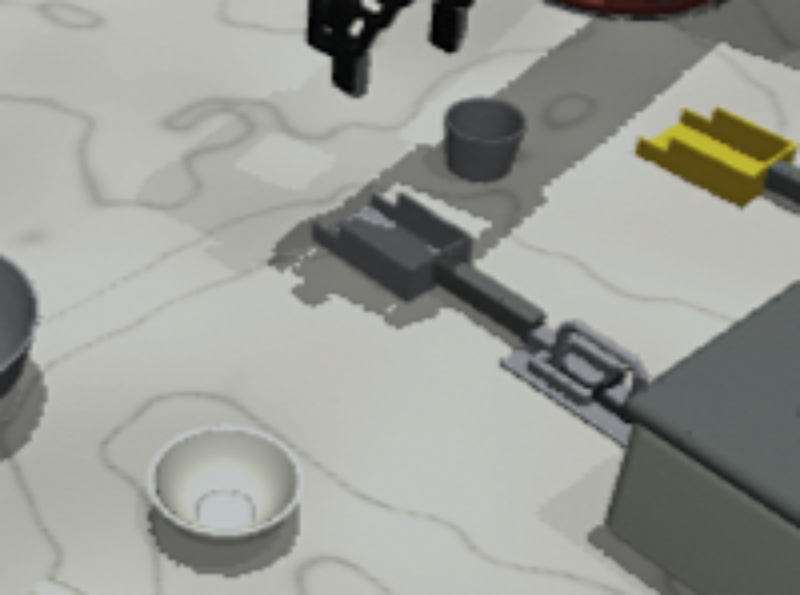

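View pics/s15f.png

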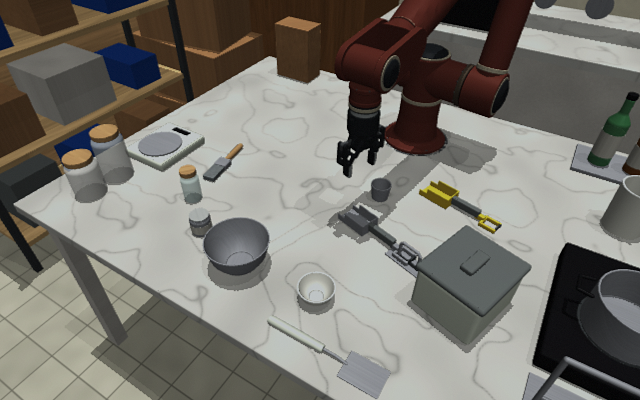

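The scoop lies flat on the plate with the hook around the leg, the gate is shut, and the other objects look unmoved. Handing in.

```bash
python3 -c "
from station import ctrl
print(ctrl.finish_job(), ctrl.get_obs()['t'])"
```

```text
the job is handed in; nothing more can be done
the job is handed in; nothing more can be done
```

The scoop's hook is snapped onto the loop's front leg, and the scoop is laid down flat and released. I handed the job in at about 15.3 s.

- **Snap:** I lined the hook up on the leg with the wrist camera. The gate pushed back with 3.8 N, then 5.3 N. The force then fell to about zero, and the wrist picture showed the gate shut with the leg inside.
- **Seating:** I pressed on slowly until I felt the back wall. The highest force I read was about 8.5 N, well under 25 N. I then eased off and lowered the scoop with a slight pitch, because the hook rests on the 4 mm plate.
- **Last checks:** The picture just after opening the fingers showed the gate shut and the leg at the back wall. After I retreated, the scene picture showed the scoop lying flat with the hook around the leg. The other things and the yellow look-alike seemed unmoved by eye. The gripper was about 0.17 m up, touching nothing.
- **What disagreed:** The wrist camera's calibration drifted by about 2 mm between readings, and the first sideways correction barely registered. I repeated it and relied on hook-to-leg offsets taken within a single picture. My last measured offset before the gate was about 5.5 mm against the 5 mm wanted, which I trimmed by 0.3 mm.

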